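# Find the full canister by its weight and put it away in the drawer

## Robot

A 6-joint arm with a two-finger parallel gripper is mounted at the origin on the work surface. World frame = base frame: x ahead of the robot, y to its left, z up, the work surface at z = 0. Lengths are in mm, angles in degrees, forces in N, time in s.
With the tool pointing down it reaches from about 300 to 850 mm from the base axis. Payload 4.2 kg.
Tool frame: the origin (TCP) lies at the very end of the fingers, on their centre line; the grasp point (between the pads) lies 19 mm behind it (hold_point_z is the z of the grasp point in the tool frame, in mm); z points along the fingers, y is the direction in which the jaws open and shut (so a half turn about z gives the same grasp; the last joint's range is limited). The gripper opens to 91 mm and grips with 3 to 60 N. Pads are 32 mm wide; open, the fingers measure 118 mm over their backs; the gripper's body (76 mm by 178 mm) begins 60 mm behind the grasp point.
Start: joints at [-73.74, 18.312, 89.639, -0, 72.044, -1.146], TCP at [172.013, -548.684, 213.976] pointing down, gripper open.
Joint ranges: [-177.97, 177.97], [-48.28, 115.42], [12.27, 149.76], [-77.06, 257.06], [2.81, 150.46], [-146.56, 146.56]. Speed limits (degrees/s): [147.25, 147.25, 180, 180, 180, 180].

## Interface

Orientations are given as [roll, pitch, yaw] about the fixed x, y, z axes, in that order (R = Rz(yaw) Ry(pitch) Rx(roll)).
In Python, from workcell import state, grab_frame, job_done, hold_point_z gives the robot as it stands. The module is installed in compiled form; this text tells all that it offers.
- The arm moves only by the shell command python3 -m creep 'ROWS' [FORCE]. ROWS is JSON, a list of rows, each a list of 7 numbers: the closure, from 0 (fully open) to 1 (shut), then the shift along the tool's x, y, z in mm, then the turn, a rotation vector about the tool's x, y, z in degrees. A call has 1 to 5 rows; each row shifts and turns the commanded pose from where the row before left it, along the tool's axes as they then stand; what a row does not reach is not made up. A row lasts 1/8 s, in which the tool goes at most 62.5 mm and 10.7 degrees, less where a joint would pass 70% of its speed; a pose out of reach is approached as far as the arm can. A call is refused whole if a number of a shift passes 62.5 or a number of a turn 10.7, either way. A call with a gripper value outside its range is refused whole. The fingers move at their own pace and stop on an object; FORCE is the grip in N (left out, the last holds). Time passes only in rows, so rows that do not move let the fingers close. It gives the time, the measured TCP pose, the force and the opening at its end, in the units of the state.
- state(): the state, without advancing time (a new reading comes with each control period).
- grab_frame(name): name is "scene" or "top"; returns a dict with "frame" (420x560x3 uint8, red, green, blue), "fx", "fy", "cx", "cy" (pixels), "k1" (the pictures are not rectified: a ray, as slopes to the right and down, at radius r is drawn at 1 + k1 r^2 times it, then the intrinsics apply), "view" (4x4, takes a point from world to camera coordinates). Camera axes: x right, y down, z forward; pixel columns grow to the right and rows downward; lengths in mm; the calibration is good to about 2 mm. A picture is of the moment at which its call begins. There is no depth.
- job_done(): hands the job in, once; it reports no verdict.
The state is a dict: "time_s": time; "qpos": joint angles; "qvel": joint speeds; "effort": joint torques, N m; "ee_pos": TCP position; "ee_rot": TCP orientation; "force": force on the tool from outside, world axes, zero at the start; "torque": the same for the moment, N m; "gripper_width": finger opening in mm.
Only numpy, scipy, OpenCV 4.12 (cv2) and the standard library are available. Lean on these libraries where they do the work, as an engineer would, in place of code of your own. Each camera call takes 0.05 s, during which the arm holds its last target.

## Task

Four matching metal canisters stand on the stall counter; only one is still full, the other three hold half or less. Heft them to find the full one, stand it upright in the open drawer of the small wooden cabinet and push the drawer fully shut. The lighter canisters must end up standing where they were, and nothing else on the counter may be disturbed.

Things in the scene. Friction and masses are not known exactly. Their poses are not given: they have to be found in the camera images.
- canister_1: one of four identical closed metal canisters (numbers mean nothing), 80 mm long (x) x 56 mm wide (y) x 86 mm high; origin at the centre of its underside, z up; pinch across the width about 60 mm up. With contents the full one weighs 0.52 to 0.58 kg, each other one 0.15 to 0.35 kg; which is which changes and cannot be seen. Contents have 1.5 mm of play
- canister_2: another of the four identical canisters: same look, size, axes and possible weights as canister_1
- canister_3: another of the four identical canisters: same look, size, axes and possible weights as canister_1
- canister_4: another of the four identical canisters: same look, size, axes and possible weights as canister_1
- cabinet: fixed dark wooden cabinet on the counter, 190 mm deep (x) x 200 mm wide (y) x 118 mm high; origin at the centre of its underside; its open front faces its own -x, where the only drawer comes out
- drawer (a joint): how far the drawer is out, m: 0 = fully shut against its stop, 0.165 = fully out; it starts 0.140 to 0.160 out. It slides along the cabinet's x axis and stays where it is left; about 2 N moves it slowly (plus 4 N per m/s)
- drawer_front (a point): point on the outside of the drawer's front panel, midway across, 90 mm above the counter; axes as the cabinet's: push along +x here to shut. Panel: 196 mm wide, 12 mm thick, top edge 106 mm above the counter. A small knob, 32 to 52 mm above the counter, sticks out 20 mm at mid-width. Shut, the panel stands 12 mm proud of the cabinet
- drawer_floor (a point): point on the drawer's inner floor (18 mm above the counter), midway across, 60 mm behind the inside of the front panel: a good place for the canister's underside centre, long side along the cabinet's x (axes as the cabinet's). Floor 159 mm long x 154 mm wide; side and back walls rise 30 mm above it, the front panel 88 mm
- weight_a: bystander: small dark steel shop weight with a knob, 38 mm across, 31 mm high; origin at its underside
- weight_b: bystander: another shop weight, the same
- dish: bystander: low white bowl, 100 mm across, 35 mm high; origin at its underside
- jar: bystander: amber glass jar, 68 mm across, 100 mm high; origin at its underside
- food_can: bystander: plain food can, 74 mm across, 80 mm high; origin at its underside
Not all that is in view belongs to the job. Leave any red or turquoise look-alike of the canister_3 alone. Leave any yellow look-alike of the canister_2 alone.

How it is judged (in metres and radians):
On the way:
1. the full canister stands in the drawer while the drawer is still open (value of joint drawer above 0.08 m and ((contact force between canister_1 and drawer above 4.4 N and horizontal distance between canister_1 and drawer_floor below 0.09 m and z of canister_1 in the frame of drawer_floor below 0.008 m and angle between canister_1's own z axis and vertical below 0.1 rad) or (contact force between canister_2 and drawer above 4.4 N and horizontal distance between canister_2 and drawer_floor below 0.09 m and z of canister_2 in the frame of drawer_floor below 0.008 m and angle between canister_2's own z axis and vertical below 0.1 rad) or (contact force between canister_3 and drawer above 4.4 N and horizontal distance between canister_3 and drawer_floor below 0.09 m and z of canister_3 in the frame of drawer_floor below 0.008 m and angle between canister_3's own z axis and vertical below 0.1 rad) or (contact force between canister_4 and drawer above 4.4 N and horizontal distance between canister_4 and drawer_floor below 0.09 m and z of canister_4 in the frame of drawer_floor below 0.008 m and angle between canister_4's own z axis and vertical below 0.1 rad))), for 0.2 s.
At the end, for the whole second after the job is handed in: The full canister (the one that rests on the drawer with more than 4.4 N) stands on the drawer's floor, upright within 0.1 rad; the drawer is shut to within 5 mm; the other three canisters stand upright (within 0.1 rad) and at rest, each within 40 mm of where it started (value of joint drawer below 0.005 m and ((contact force between canister_1 and drawer above 4.4 N and horizontal distance between canister_1 and drawer_floor below 0.09 m and z of canister_1 in the frame of drawer_floor below 0.008 m and angle between each of canister_1, canister_2, canister_3, canister_4's own z axis and vertical below 0.1 rad and linear speed of each of canister_1, canister_2, canister_3, canister_4 below 0.02 m/s and distance of each of canister_2, canister_3, canister_4 from where it was at the start of the episode below 0.04 m) or (contact force between canister_2 and drawer above 4.4 N and horizontal distance between canister_2 and drawer_floor below 0.09 m and z of canister_2 in the frame of drawer_floor below 0.008 m and angle between each of canister_2, canister_1, canister_3, canister_4's own z axis and vertical below 0.1 rad and linear speed of each of canister_2, canister_1, canister_3, canister_4 below 0.02 m/s and distance of each of canister_1, canister_3, canister_4 from where it was at the start of the episode below 0.04 m) or (contact force between canister_3 and drawer above 4.4 N and horizontal distance between canister_3 and drawer_floor below 0.09 m and z of canister_3 in the frame of drawer_floor below 0.008 m and angle between each of canister_3, canister_1, canister_2, canister_4's own z axis and vertical below 0.1 rad and linear speed of each of canister_3, canister_1, canister_2, canister_4 below 0.02 m/s and distance of each of canister_1, canister_2, canister_4 from where it was at the start of the episode below 0.04 m) or (contact force between canister_4 and drawer above 4.4 N and horizontal distance between canister_4 and drawer_floor below 0.09 m and z of canister_4 in the frame of drawer_floor below 0.008 m and angle between each of canister_4, canister_1, canister_2, canister_3's own z axis and vertical below 0.1 rad and linear speed of each of canister_4, canister_1, canister_2, canister_3 below 0.02 m/s and distance of each of canister_1, canister_2, canister_3 from where it was at the start of the episode below 0.04 m))); the robot touches nothing.
It fails at once if a canister is tipped by more than 0.6 rad (angle between any of canister_1, canister_2, canister_3, canister_4's own z axis and vertical above 0.6 rad).
It fails at once if a bystander (weight, dish, jar or can) is moved by more than 30 mm or tipped by more than 0.5 rad (distance of any of weight_a, weight_b, dish, jar, food_can from where it was at the start of the episode above 0.03 m or angle between any of weight_a, weight_b, dish, jar, food_can's own z axis and vertical above 0.5 rad).
It also fails if it takes over 72 s, if anything falls off the work surface, if the arm or the gripper's body presses on something with over 40 N, if the wrist force passes 120 N, or if a joint passes its speed limit or range.

## Working session

There is one attempt and no reset: what is moved stays moved. The work goes in short steps, Python scripts to look and compute and a shell command to move; the robot and the scene stay as the last step left them, time stands still between calls to the robot, and variables do not carry over. Pictures are saved under pics/ and viewed, and the job is handed in when it is done.

```bash
mkdir -p pics; cat > h.py <<'E'
import numpy as np, cv2
from workcell import state, grab_frame, job_done, hold_point_z
def snap(n,f):
    d=grab_frame(n); cv2.imwrite('pics/'+f+'.png',d['frame'][:,:,::-1])
    np.savez('pics/'+f+'.npz',**{k:np.array(v) for k,v in d.items()}); return d
def ray(d,u,v):
    x=(u-d['cx'])/d['fx'];y=(v-d['cy'])/d['fy']
    r=np.hypot(x,y);k=float(d['k1']);s=r
    for _ in range(30): s=r/(1+k*s*s)
    x,y=(x*s/r,y*s/r) if r>0 else (x,y)
    V=np.array(d['view']);R=V[:3,:3];c=-R.T@V[:3,3]
    return c,R.T@np.array([x,y,1])
def at(d,u,v,z):
    c,w=ray(d,u,v); return (c+w*(z-c[2])/w[2])
def proj(d,p):
    V=np.array(d['view']);q=V[:3,:3]@np.array(p,float)+V[:3,3];x,y=q[0]/q[2],q[1]/q[2];s=1+float(d['k1'])*(x*x+y*y)
    return np.array([d['fx']*x*s+d['cx'],d['fy']*y*s+d['cy']])
E
python3 - <<'E'
from h import *
for n in('scene','top'):
    d=snap(n,n+'0'); print(n,d['fx'],d['cx'],d['cy'],d['k1']); print(np.round(d['view'],3))
print(state(),hold_point_z)
E
```

```text
scene 393.0884195931239 287.219956690771 207.82484515638433 0.001959187310112473
[[ 3.760000e-01  9.260000e-01 -1.700000e-02 -1.760630e+02]
 [ 6.460000e-01 -2.750000e-01 -7.120000e-01 -2.769360e+02]
 [-6.640000e-01  2.570000e-01 -7.020000e-01  1.455574e+03]
 [ 0.000000e+00  0.000000e+00  0.000000e+00  1.000000e+00]]
top 447.1733396336066 274.1424518830259 203.53920627018093 0.026159943869727538
[[-2.700000e-02 -1.000000e+00  1.000000e-02  7.239000e+00]
 [-9.920000e-01  2.600000e-02 -1.250000e-01  5.128450e+02]
 [ 1.250000e-01 -1.400000e-02 -9.920000e-01  1.156423e+03]
 [ 0.000000e+00  0.000000e+00  0.000000e+00  1.000000e+00]]
{'time_s': 0.1, 'qpos': array([-7.37391715e+01,  1.83464067e+01,  8.97000274e+01, -4.00954371e-04,
        7.20429735e+01, -1.14667337e+00]), 'qvel': array([-0.04707511, -0.2177762 , -0.08141923, -0.01352405, -0.03874167,
        0.0525811 ]), 'effort': array([-8.60750515e-04, -4.13333380e+01, -2.32509989e+01,  7.28647923e-02,
        4.22265194e-02, -6.06551157e-05]), 'ee_pos': array([ 171.8845959 , -548.23283194,  213.21595867]), 'ee_rot': array([-1.79910603e+02, -1.40806238e-03,  1.74076247e+01]), 'force': array([ 0.2422955 , -0.2035081 ,  0.20553689]), 'torque': array([ 0.0061894 , -0.0119272 ,  0.04120432]), 'gripper_width': 91.35726597993073} -18.8
```

View pics/scene0.png

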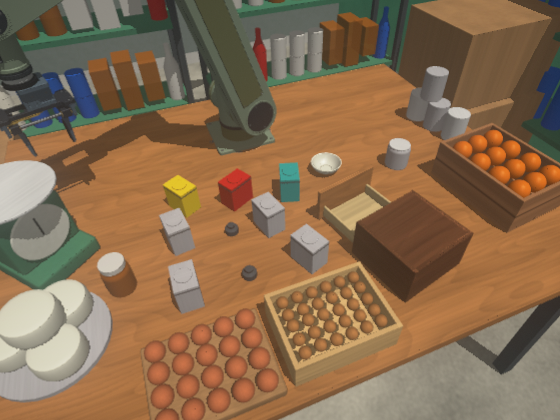

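View pics/top0.png

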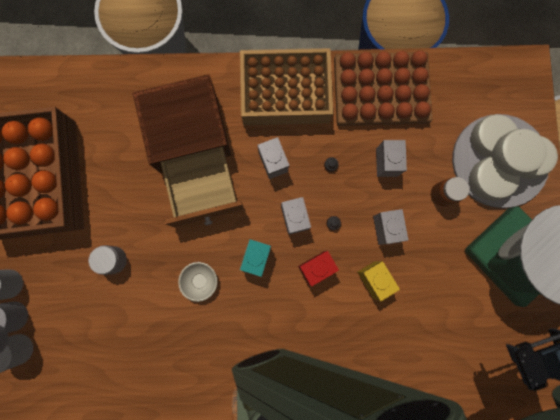

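The top view shows four plain metal canisters at about (274,156), (296,215), (395,158) and (393,227). The look-alikes to leave alone are turquoise (256,258), red (319,269) and yellow (381,281). The open drawer is at (200,190), with its front panel at about (205,213). Next is a close crop to check the choice.

```bash
python3 - <<'E'
from h import *
im=cv2.imread('pics/top0.png')
cv2.imwrite('pics/c1.png',cv2.resize(im[130:255,250:420],(800,588),interpolation=cv2.INTER_CUBIC))
cv2.imwrite('pics/c2.png',cv2.resize(im[70:230,125:255],(488,600),interpolation=cv2.INTER_CUBIC))
E
```

```text
(no output)
```

View pics/c1.png

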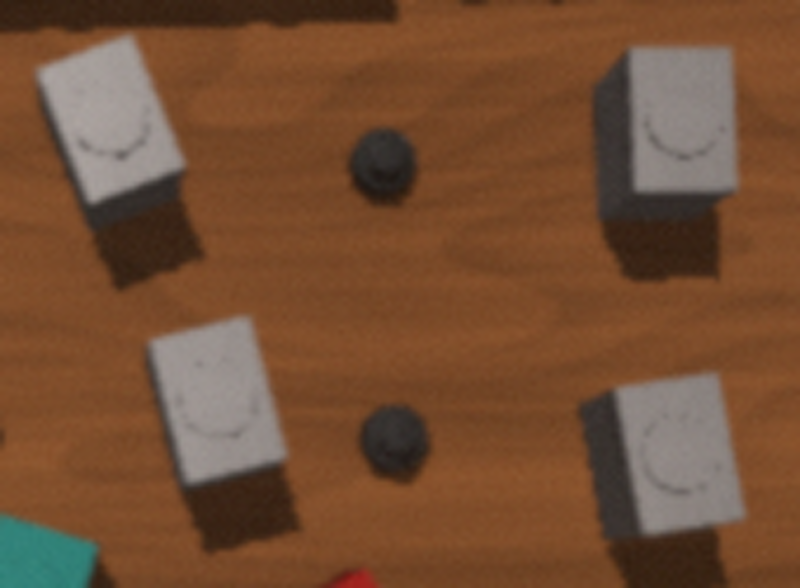

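View pics/c2.png

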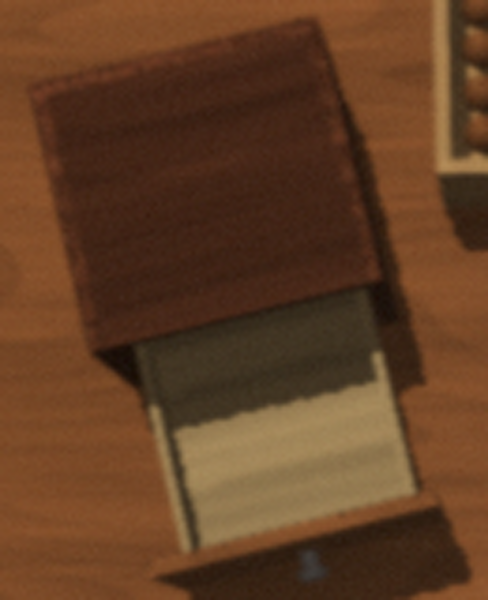

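The crop confirms four bare-metal canisters, with their tops clearly outlined. The drawer is open, its panel's top edge at about c2 (155,578)–(437,493).

```bash
python3 - <<'E'
from h import *
d=dict(np.load('pics/top0.npz'))
def px(c,s,o): return (c[0]+.5)/s-.5+o[0],(c[1]+.5)/s-.5+o[1]
Q={'A':[(38,70),(132,37),(185,168),(92,205)],'B':[(148,342),(248,317),(287,458),(187,487)],'C':[(629,47),(731,47),(737,190),(632,192)],'D':[(613,388),(717,374),(745,517),(641,535)]}
for k,q in Q.items():
    P=np.array([at(d,*px(c,4.705,(250,130)),86)[:2] for c in q])
    l=(P[0]-P[3]+P[1]-P[2])/2; w=(P[0]-P[1]+P[3]-P[2])/2
    print(k,P.mean(0).round(1),'len',np.linalg.norm(l).round(1),np.linalg.norm(w).round(1),'yaw',np.degrees(np.arctan2(l[1],l[0])).round(1),np.degrees(np.arctan2(-w[0],w[1])).round(1))
P=np.array([at(d,*px(c,3.752,(125,70)),118)[:2] for c in [(30,88),(313,18),(382,283),(97,352)]])
l=(P[0]-P[3]+P[1]-P[2])/2; w=(P[0]-P[1]+P[3]-P[2])/2
print('cab',P.mean(0).round(1),np.linalg.norm(l),np.linalg.norm(w),np.degrees(np.arctan2(l[1],l[0])),np.degrees(np.arctan2(-w[0],w[1])))
f=np.array([at(d,*px(c,3.752,(125,70)),106)[:2] for c in [(190,550),(418,495),(153,578),(437,490)]]);print(f.round(1))
for n,c,z in [('wa',(331,164),31),('wb',(334,223),31),('dish',(198,282),35),('can',(104,260),80),('turq',(257,257),86),('red',(319,268),86),('yel',(381,281),86),('jar',(457,189),100)]: print(n,at(d,*c,z).round(0))
E
```

```text
A [631.7  -7. ] len 79.7 54.7 yaw 20.0 19.5
B [476.1 -59.7] len 79.9 55.8 yaw 13.3 13.6
C [ 624.3 -319. ] len 80.4 56.6 yaw -1.7 -0.9
D [ 441.4 -306.1] len 78.8 56.7 yaw 7.4 7.2
cab [723.1 226.8] 188.96946718419008 194.4374236258035 13.712187858001812 13.044671514592423
[[478.3 240. ]
 [511.   89.4]
 [460.4 264.2]
 [514.   76.7]]
wa [ 616. -162.   31.]
wb [ 457. -163.   31.]
dish [313. 196.  35.]
can [376. 422.  80.]
turq [373.  41.  86.]
red [ 341. -113.   86.]
yel [ 305. -266.   86.]
jar [ 529. -466.  100.]
```

```bash
cat > plan.py <<'E'
# print tool-axis shifts between waypoints, from commanded/measured pose
import numpy as np,sys
from h import *
from scipy.spatial.transform import Rotation as Ro
def R_(e): return Ro.from_euler('xyz',e,degrees=True)
def plan(wps,start=None):
    s=state(); p=np.array(s['ee_pos']); R=R_(s['ee_rot'])
    if start: p=np.array(start[:3]);R=R_([180,0,start[3]])
    print('now',s['time_s'],np.round(s['ee_pos'],1),np.round(s['ee_rot'],1),np.round(s['force'],2),round(s['gripper_width'],1))
    for x,y,z,yaw in wps:
        d=R.inv().apply(np.array([x,y,z])-p); R2=R_([180,0,yaw]); t=(R.inv()*R2).as_rotvec(degrees=True)
        n=int(np.ceil(np.abs(d).max()/50)) or 1
        print((x,y,z,yaw),'shift',d.round(1),'/',n,(d/n).round(1),'then turn',t.round(1)); p=np.array([x,y,z]);R=R2
E
python3 - <<'E'
from plan import *
plan([(172,-300,214,7.3),(441.4,-306.1,150,7.3),(441.4,-306.1,41,7.3)],(172.013,-548.684,213.976,17.4))
E
```

```text
now 0.1 [ 171.9 -548.2  213.2] [-179.9   -0.    17.4] [ 0.24 -0.2   0.21] 91.4
(172, -300, 214, 7.3) shift [  74.4 -237.3   -0. ] / 5 [ 14.9 -47.5  -0. ] then turn [-0.  -0.  10.1]
(441.4, -306.1, 150, 7.3) shift [266.4  40.3  64. ] / 6 [44.4  6.7 10.7] then turn [0. 0. 0.]
(441.4, -306.1, 41, 7.3) shift [  0.  -0. 109.] / 3 [ 0.  -0.  36.3] then turn [0. 0. 0.]
```

```bash
python3 -m creep '[[0,14.9,-47.5,0,0,0,0],[0,14.9,-47.5,0,0,0,0],[0,14.9,-47.5,0,0,0,0],[0,14.9,-47.5,0,0,0,0],[0,14.9,-47.5,0,0,0,0]]'
python3 -m creep '[[0,0,0,0,0,0,10.1],[0,44.4,6.7,10.7,0,0,0],[0,44.4,6.7,10.7,0,0,0],[0,44.4,6.7,10.7,0,0,0],[0,44.4,6.7,10.7,0,0,0]]'
python3 -m creep '[[0,44.4,6.7,10.7,0,0,0],[0,44.4,6.7,10.7,0,0,0],[0,0,0,0,0,0,0],[0,0,0,0,0,0,0]]'
python3 - <<'E'
from plan import *
plan([(441.4,-306.1,41,7.3)])
snap('top','top1');snap('scene','scene1')
E
```

```text
time_s: 0.72
ee_pos: [171.8, -297.9, 213.6]
ee_rot: [-180.0, -0.0, 17.4]
force: [1.5, 0.0, 1.1]
gripper_width: 90.8
time_s: 1.35
ee_pos: [352.9, -303.4, 170.5]
ee_rot: [-180.0, 0.0, 7.3]
force: [0.6, -0.5, -0.6]
gripper_width: 91.3
time_s: 1.85
ee_pos: [440.6, -305.4, 149.3]
ee_rot: [-179.9, 0.1, 7.3]
force: [-0.4, 0.2, -0.7]
gripper_width: 91.3
now 1.85 [ 440.6 -305.4  149.3] [-1.799e+02  1.000e-01  7.300e+00] [-0.38  0.15 -0.75] 91.3
(441.4, -306.1, 41, 7.3) shift [  0.9   0.9 108.3] / 3 [ 0.3  0.3 36.1] then turn [-0.1  0.1  0. ]
```

View pics/scene1.png

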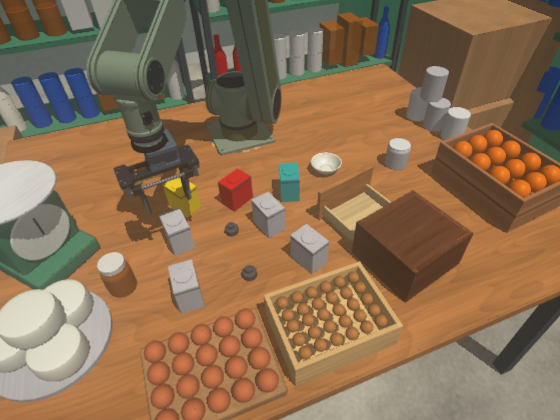

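The scene view shows the gripper at (160,175), lined up over the near-left canister (178,230), with the fingers clear of the yellow one. I'll descend, grip, lift a little and read the force.

```bash
python3 -m creep '[[0,0,0,36,0,0,0],[0,0,0,36,0,0,0],[0,0,0,36,0,0,0],[0,0,0,0,0,0,0],[1,0,0,0,0,0,0]]' 30
python3 -m creep '[[1,0,0,0,0,0,0],[1,0,0,0,0,0,0],[1,0,0,0,0,0,0],[1,0,0,0,0,0,0]]' 30
python3 -m creep '[[1,0,0,-8,0,0,0],[1,0,0,-8,0,0,0],[1,0,0,0,0,0,0],[1,0,0,0,0,0,0],[1,0,0,0,0,0,0]]' 30
python3 -m creep '[[1,0,0,0,0,0,0],[1,0,0,0,0,0,0]]' 30
```

```text
time_s: 2.58
ee_pos: [441.8, -306.6, 43.3]
ee_rot: [179.9, -0.1, 7.3]
force: [-0.8, -0.1, 0.7]
gripper_width: 84.0
time_s: 3.08
ee_pos: [441.8, -306.2, 42.5]
ee_rot: [179.9, -0.0, 7.3]
force: [-0.6, -0.3, 5.0]
gripper_width: 56.0
time_s: 3.7
ee_pos: [441.1, -305.6, 57.4]
ee_rot: [-180.0, 0.0, 7.3]
force: [0.4, -0.7, -5.7]
gripper_width: 55.5
time_s: 3.95
ee_pos: [441.4, -305.7, 57.6]
ee_rot: [-180.0, 0.0, 7.3]
force: [0.2, 0.7, -5.5]
gripper_width: 55.9
```

```bash
for i in 1 2 3 4 5; do python3 -m creep '[[1,0,0,0,0,0,0]]' 30 | grep -E "force|pos"; done; python3 - <<'E'
from h import *
snap('scene','scene2'); im=cv2.imread('pics/scene2.png'); cv2.imwrite('pics/s2c.png',cv2.resize(im[120:320,90:330],(720,600)))
E
```

```text
ee_pos: [441.4, -305.8, 57.7]
force: [0.2, -0.2, -5.9]
ee_pos: [441.4, -305.8, 57.8]
force: [-0.4, -0.4, -5.1]
ee_pos: [441.4, -305.8, 57.8]
force: [0.6, 0.4, -4.8]
ee_pos: [441.4, -305.8, 57.8]
force: [-0.9, 0.2, -5.6]
ee_pos: [441.4, -305.8, 57.8]
force: [-0.3, -0.0, -5.3]
```

View pics/s2c.png

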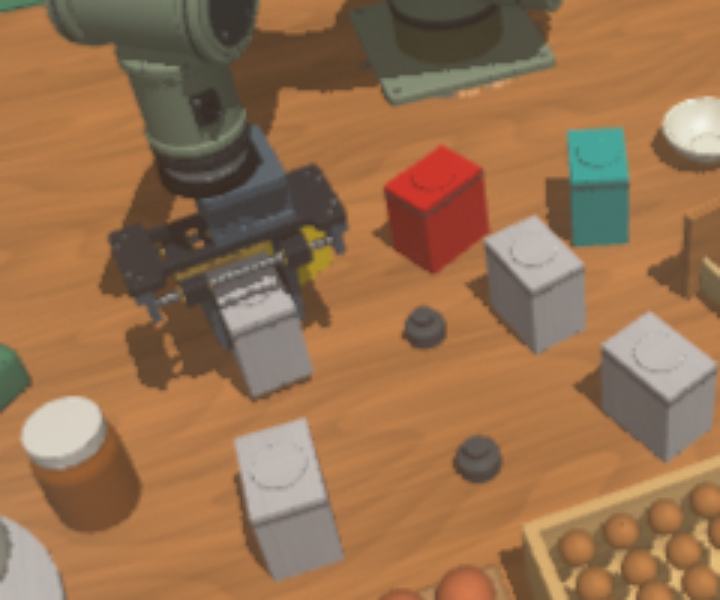

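The crop shows the canister held upright and clear of the counter. The readings average −5.4 N (about 0.55 kg), so this is the full one. Next is the drawer's exact extension.

```bash
python3 - <<'E'
from h import *
a=np.radians(13.4);ex=np.array([np.cos(a),np.sin(a),0]);ey=np.array([-np.sin(a),np.cos(a),0])
for n in('top','scene'):
    d=dict(np.load(f'pics/{n}0.npz')); im=cv2.imread(f'pics/{n}0.png')
    o,w,h=((130,75),125,160) if n=='top' else ((310,160),170,140)
    S=600//h if n=='scene' else 3.75
    im=cv2.resize(im[o[1]:o[1]+h,o[0]:o[0]+w],None,fx=S,fy=S,interpolation=cv2.INTER_CUBIC)
    C=np.array([723.1,226.8,0])
    def pt(x,y,z):
        q=proj(d,C+x*ex+y*ey+np.array([0,0,z])); return tuple(int(round((q[i]-o[i]+.5)*S-.5)) for i in(0,1))
    def loop(P,c):
        for i in range(len(P)): cv2.line(im,pt(*P[i]),pt(*P[(i+1)%len(P)]),c,1)
    loop([(-95,-100,118),(95,-100,118),(95,100,118),(-95,100,118)],(255,255,0))
    for out,c in((140,(0,0,255)),(150,(0,255,0)),(160,(255,0,0))):
        x=-95-12-out; loop([(x,-98,106),(x+12,-98,106),(x+12,98,106),(x,98,106)],c)
    cv2.imwrite(f'pics/ov_{n}.png',im)
E
```

```text
(no output)
```

View pics/ov_top.png

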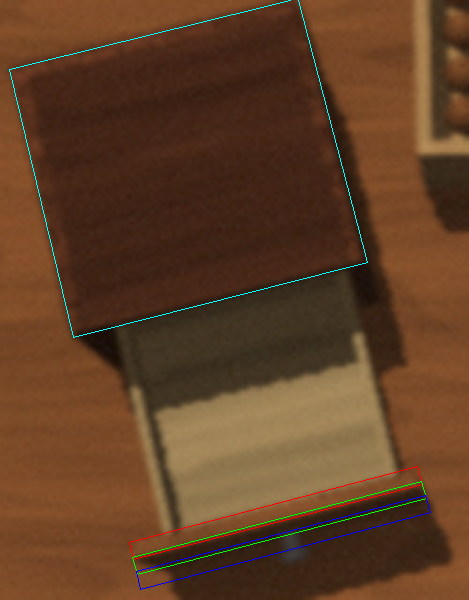

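View pics/ov_scene.png

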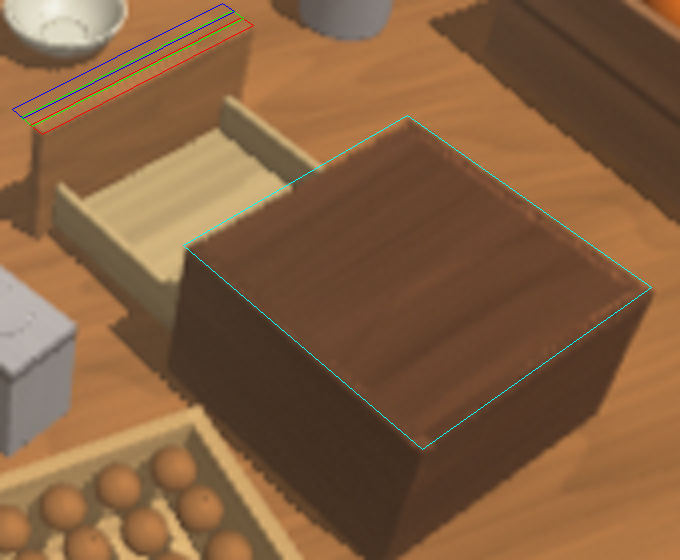

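The red overlay (140 mm out) fits the panel in both views, so the drawer is about 141 mm out. The placing target works out at about (552,186).

```bash
python3 - <<'E'
from plan import *
plan([(441.4,-305.8,200,13.4),(551.9,186,200,13.4),(551.9,186,70,13.4)])
E
```

```text
now 4.625 [ 441.4 -305.8   57.8] [180.   -0.    7.3] [-0.16 -1.14 -5.51] 55.8
(441.4, -305.8, 200, 13.4) shift [-0.000e+00  1.000e-01 -1.422e+02] / 3 [ -0.    0.  -47.4] then turn [ 0.   0.  -6.1]
(551.9, 186, 200, 13.4) shift [ 221.5 -452.8   -0. ] / 10 [ 22.1 -45.3  -0. ] then turn [0. 0. 0.]
(551.9, 186, 70, 13.4) shift [  0.  -0. 130.] / 3 [ 0.  -0.  43.3] then turn [0. 0. 0.]
```

```bash
python3 -m creep '[[1,0,0,-22,0,0,0],[1,0,0,-40,0,0,0],[1,0,0,-40,0,0,0],[1,0,0,-40,0,0,0],[1,0,0,0,0,0,-6.1]]' 40
python3 -m creep '[[1,7.2,-14.8,0,0,0,0],[1,15.3,-31.3,0,0,0,0],[1,15.3,-31.3,0,0,0,0],[1,15.3,-31.3,0,0,0,0],[1,15.3,-31.3,0,0,0,0]]' 40
python3 -m creep '[[1,15.3,-31.3,0,0,0,0],[1,15.3,-31.3,0,0,0,0],[1,15.3,-31.3,0,0,0,0],[1,15.3,-31.3,0,0,0,0],[1,15.3,-31.3,0,0,0,0]]' 40
python3 -m creep '[[1,15.3,-31.3,0,0,0,0],[1,15.3,-31.3,0,0,0,0],[1,15.3,-31.3,0,0,0,0],[1,15.3,-31.3,0,0,0,0],[1,15.4,-31.1,0,0,0,0]]' 40
python3 -m creep '[[1,0,0,0,0,0,0],[1,0,0,0,0,0,0],[1,0,0,0,0,0,0]]' 40
python3 - <<'E'
from plan import *
plan([(551.9,186,200,13.4),(551.9,186,75,13.4)])
snap('scene','scene3');snap('top','top3')
a=cv2.imread('pics/scene3.png')[60:340,150:480];b=cv2.imread('pics/top3.png')[60:340,90:420]
cv2.imwrite('pics/p3.png',cv2.resize(np.hstack([a,b]),(800,339)))
E
```

```text
time_s: 5.25
ee_pos: [443.2, -307.1, 203.6]
ee_rot: [179.6, -0.3, 13.6]
force: [0.4, 0.0, -5.3]
gripper_width: 55.5
time_s: 5.88
ee_pos: [474.8, -151.3, 198.8]
ee_rot: [-179.9, 0.1, 13.3]
force: [0.7, 0.2, -5.5]
gripper_width: 55.3
time_s: 6.5
ee_pos: [512.6, 18.4, 198.8]
ee_rot: [-179.9, 0.1, 13.3]
force: [0.7, -0.6, -6.2]
gripper_width: 55.9
time_s: 7.12
ee_pos: [550.6, 188.0, 198.5]
ee_rot: [-180.0, 0.2, 13.3]
force: [0.4, -0.2, -6.5]
gripper_width: 55.9
time_s: 7.5
ee_pos: [551.2, 185.4, 199.4]
ee_rot: [180.0, 0.1, 13.3]
force: [-0.8, -0.7, -5.8]
gripper_width: 55.6
now 7.5 [551.2 185.4 199.4] [1.80e+02 1.00e-01 1.33e+01] [-0.79 -0.75 -5.81] 55.6
(551.9, 186, 200, 13.4) shift [ 0.8 -0.4 -0.6] / 1 [ 0.8 -0.4 -0.6] then turn [ 0.   0.1 -0.1]
(551.9, 186, 75, 13.4) shift [  0.  -0. 125.] / 3 [ 0.  -0.  41.7] then turn [0. 0. 0.]
```

View pics/p3.png

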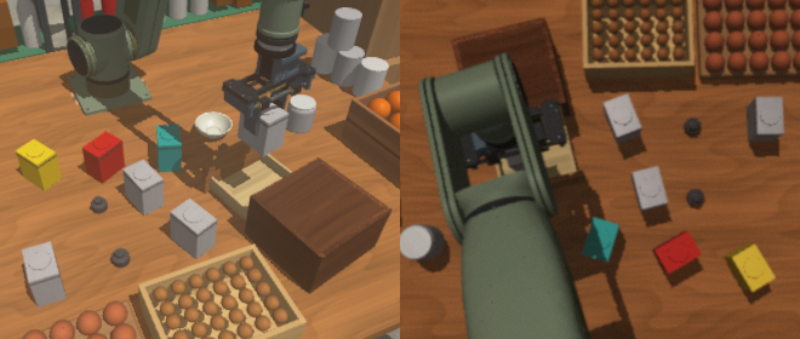

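The held canister is over the open drawer (left picture, about (265,130)) and the other three haven't moved. I'll lower it in steps and watch the force.

```bash
python3 -m creep '[[1,0.5,-0.4,30,0,0,0],[1,0,0,35,0,0,0],[1,0,0,30,0,0,0],[1,0,0,20,0,0,0],[1,0,0,12,0,0,0]]' 40
python3 -m creep '[[1,0,0,4,0,0,0],[1,0,0,0,0,0,0]]' 40
python3 -m creep '[[1,0,0,3,0,0,0],[1,0,0,0,0,0,0]]' 40
python3 -m creep '[[1,0,0,2,0,0,0],[1,0,0,0,0,0,0]]' 40
```

```text
time_s: 8.22
ee_pos: [551.9, 185.9, 71.8]
ee_rot: [180.0, 0.1, 13.3]
force: [0.2, 0.0, -4.5]
gripper_width: 56.0
time_s: 8.48
ee_pos: [552.7, 186.5, 69.3]
ee_rot: [180.0, -0.1, 13.4]
force: [0.6, 0.6, -5.1]
gripper_width: 56.0
time_s: 8.72
ee_pos: [552.4, 186.6, 66.0]
ee_rot: [180.0, -0.0, 13.4]
force: [-0.7, -0.1, -5.3]
gripper_width: 55.9
time_s: 8.98
ee_pos: [552.2, 186.5, 63.6]
ee_rot: [180.0, 0.0, 13.4]
force: [0.0, -0.5, -5.9]
gripper_width: 55.9
```

```bash
python3 -m creep '[[1,0,0,1.5,0,0,0],[1,0,0,0,0,0,0]]' 40
python3 -m creep '[[1,0,0,1.5,0,0,0],[1,0,0,0,0,0,0]]' 40
python3 -m creep '[[1,0,0,0.5,0,0,0],[1,0,0,0,0,0,0],[1,0,0,0,0,0,0]]' 40
python3 - <<'E'
from plan import *
snap('scene','scene4')
cv2.imwrite('pics/p4.png',cv2.resize(cv2.imread('pics/scene4.png')[90:290,290:490],(600,600),interpolation=cv2.INTER_CUBIC))
E
```

```text
time_s: 9.22
ee_pos: [552.2, 186.5, 62.1]
ee_rot: [180.0, 0.0, 13.4]
force: [0.4, 0.8, -4.5]
gripper_width: 55.8
time_s: 9.48
ee_pos: [552.3, 186.5, 60.6]
ee_rot: [180.0, 0.0, 13.4]
force: [0.2, 0.1, -6.0]
gripper_width: 55.6
time_s: 9.85
ee_pos: [552.3, 186.6, 60.5]
ee_rot: [180.0, -0.0, 13.4]
force: [-1.1, -1.1, -2.3]
gripper_width: 56.2
```

View pics/p4.png

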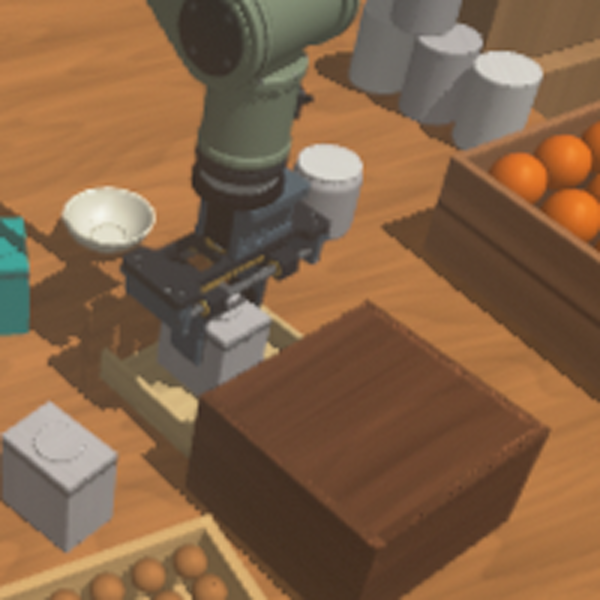

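The canister sits inside the drawer, just touching the floor (force has dropped to −2.3 N). I'll settle it 0.5 mm lower, release, wait and retreat.

```bash
python3 -m creep '[[1,0,0,0.5,0,0,0],[1,0,0,0,0,0,0],[0.3,0,0,0,0,0,0],[0.1,0,0,0,0,0,0],[0,0,0,0,0,0,0]]' 20
python3 -m creep '[[0,0,0,0,0,0,0],[0,0,0,0,0,0,0],[0,0,0,0,0,0,0]]'
python3 -m creep '[[0,0,0,-15,0,0,0],[0,0,0,-40,0,0,0],[0,0,0,-40,0,0,0],[0,0,0,-45,0,0,0],[0,0,0,0,0,0,0]]'
```

```text
time_s: 10.52
ee_pos: [552.4, 186.6, 59.6]
ee_rot: [180.0, -0.0, 13.4]
force: [0.9, -0.1, -0.2]
gripper_width: 81.2
time_s: 10.9
ee_pos: [552.3, 186.5, 59.7]
ee_rot: [180.0, 0.0, 13.4]
force: [0.5, 0.3, -0.4]
gripper_width: 91.2
time_s: 11.52
ee_pos: [554.7, 187.3, 205.1]
ee_rot: [-180.0, -0.6, 13.4]
force: [0.2, 0.2, -0.4]
gripper_width: 90.9
```

```bash
python3 - <<'E'
from plan import *
a=np.radians(13.4);C=np.array([723.1,226.8]);f=lambda l:C+l*np.array([np.cos(a),np.sin(a)])
p=f(-289);q=f(-123)
plan([(*p,200,13.4),(*p,82,13.4),(*q,82,13.4)])
snap('scene','scene5');snap('top','top5')
a=cv2.imread('pics/scene5.png')[60:340,150:480];b=cv2.imread('pics/top5.png')[60:340,90:420]
cv2.imwrite('pics/p5.png',cv2.resize(np.hstack([a,b]),(800,339)))
E
```

```text
now 11.525 [554.7 187.3 205.1] [-180.    -0.6   13.4] [ 0.21  0.21 -0.44] 90.9
(np.float64(441.9677711974844), np.float64(159.82485589018853), 200, 13.4) shift [-116.1    0.6    3.9] / 3 [-38.7   0.2   1.3] then turn [-0.  -0.6  0. ]
(np.float64(441.9677711974844), np.float64(159.82485589018853), 82, 13.4) shift [  0.  -0. 118.] / 3 [ 0.  -0.  39.3] then turn [0. 0. 0.]
(np.float64(603.4485669802442), np.float64(198.29500787021865), 82, 13.4) shift [166.  -0.  -0.] / 4 [41.5 -0.  -0. ] then turn [0. 0. 0.]
```

View pics/p5.png

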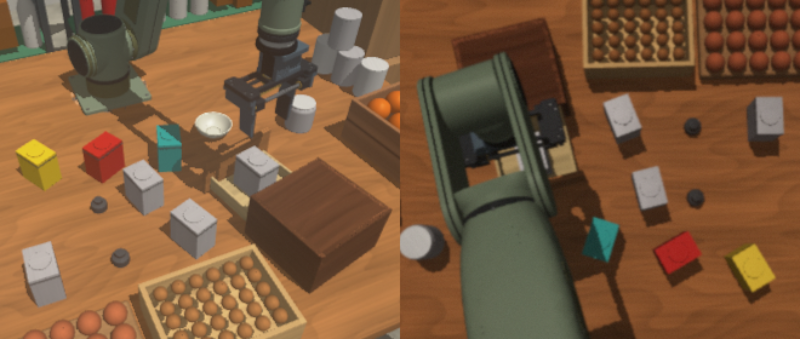

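The left picture shows the released canister standing upright in the open drawer at (257,170). I'll shut the jaws, go round in front of the panel and lower.

```bash
python3 -m creep '[[1,-25,0,0,0,0,0],[1,-30,0,0,0,0,0],[1,-30,0,0,0,0,0],[1,-28,0,0,0,0,0],[1,0,0,0,0,0,0]]' 20
python3 -m creep '[[1,0,0,0,0,0,0],[1,0,0,0,0,0,0]]'
python3 - <<'E'
from plan import *
plan([(442,160,82,13.4)])
snap('scene','scene6')
cv2.imwrite('pics/p6.png',cv2.resize(cv2.imread('pics/scene6.png')[60:290,250:490],(626,600),interpolation=cv2.INTER_CUBIC))
E
```

```text
time_s: 12.25
ee_pos: [440.1, 159.7, 198.8]
ee_rot: [180.0, 0.2, 13.4]
force: [1.1, -0.2, -0.4]
gripper_width: 44.2
time_s: 12.5
ee_pos: [443.2, 160.6, 199.4]
ee_rot: [180.0, 0.0, 13.4]
force: [-0.6, 0.5, -0.3]
gripper_width: 24.2
now 12.5 [443.2 160.6 199.4] [180.    0.   13.4] [-0.6   0.54 -0.3 ] 24.2
(442, 160, 82, 13.4) shift [ -1.3   0.3 117.4] / 3 [-0.4  0.1 39.1] then turn [ 0.  0. -0.]
```

View pics/p6.png

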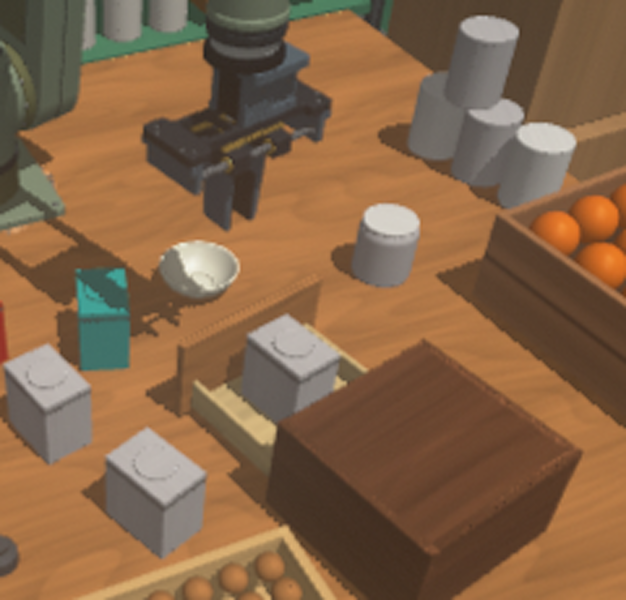

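The canister stands in the drawer at (290,365), behind the front panel (250,345), and the closing gripper is in front of it. I'll descend and creep towards the panel.

```bash
python3 -m creep '[[1,-1,0,30,0,0,0],[1,0,0,35,0,0,0],[1,0,0,30,0,0,0],[1,0,0,22,0,0,0],[1,0,0,0,0,0,0]]'
python3 -m creep '[[1,4,0,0,0,0,0],[1,6,0,0,0,0,0],[1,6,0,0,0,0,0],[1,6,0,0,0,0,0],[1,4,0,0,0,0,0]]'
python3 -m creep '[[1,4,0,0,0,0,0],[1,4,0,0,0,0,0],[1,4,0,0,0,0,0],[1,4,0,0,0,0,0],[1,4,0,0,0,0,0]]'
```

```text
time_s: 13.18
ee_pos: [440.6, 159.8, 81.2]
ee_rot: [180.0, 0.2, 13.4]
force: [0.5, 0.9, 0.4]
gripper_width: 0.5
time_s: 13.8
ee_pos: [466.5, 166.1, 82.8]
ee_rot: [180.0, 0.1, 13.4]
force: [-3.0, -0.2, 1.2]
gripper_width: 0.5
time_s: 14.42
ee_pos: [486.3, 170.7, 82.6]
ee_rot: [180.0, 0.0, 13.4]
force: [-1.4, -1.9, -0.1]
gripper_width: 0.2
```

```bash
python3 -m creep '[[1,6,0,0,0,0,0],[1,8,0,0,0,0,0],[1,8,0,0,0,0,0],[1,8,0,0,0,0,0],[1,8,0,0,0,0,0]]'
python3 -m creep '[[1,8,0,0,0,0,0],[1,8,0,0,0,0,0],[1,8,0,0,0,0,0],[1,8,0,0,0,0,0],[1,8,0,0,0,0,0]]'
python3 -m creep '[[1,6,0,0,0,0,0],[1,6,0,0,0,0,0],[1,5,0,0,0,0,0],[1,4,0,0,0,0,0],[1,3,0,0,0,0,0]]'
python3 -m creep '[[1,2,0,0,0,0,0],[1,2,0,0,0,0,0],[1,0,0,0,0,0,0]]'
python3 - <<'E'
from plan import *
snap('scene','scene7')
cv2.imwrite('pics/p7.png',cv2.resize(cv2.imread('pics/scene7.png')[90:290,290:490],(600,600),interpolation=cv2.INTER_CUBIC))
E
```

```text
time_s: 15.05
ee_pos: [523.7, 179.7, 82.6]
ee_rot: [180.0, 0.0, 13.4]
force: [-2.7, -3.6, -0.0]
gripper_width: 0.2
time_s: 15.68
ee_pos: [562.6, 189.0, 82.7]
ee_rot: [180.0, -0.0, 13.4]
force: [-2.3, -2.5, -0.9]
gripper_width: 0.4
time_s: 16.3
ee_pos: [585.6, 194.5, 82.8]
ee_rot: [180.0, -0.0, 13.4]
force: [-1.9, -1.4, 0.4]
gripper_width: 0.5
time_s: 16.68
ee_pos: [589.6, 195.6, 82.8]
ee_rot: [-180.0, -0.1, 13.4]
force: [-0.6, -1.3, 0.4]
gripper_width: 0.4
```

View pics/p7.png

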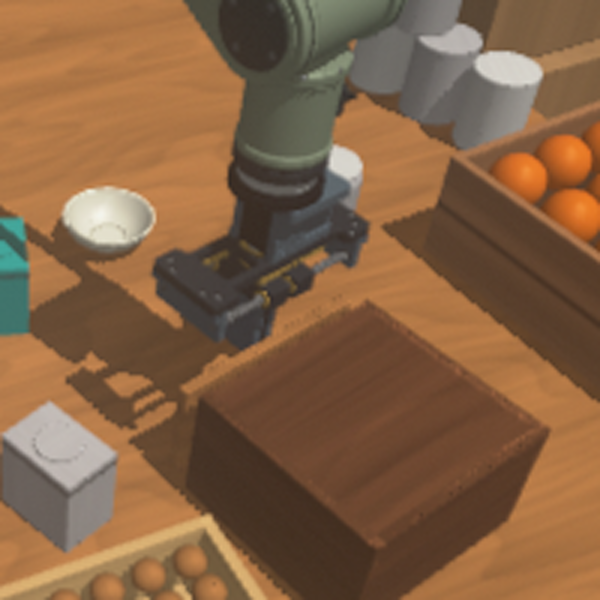

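The drawer is nearly shut, with a thin gap left at the panel (230,370). I'll creep on until the force rises at the stop.

```bash
python3 -m creep '[[1,3,0,0,0,0,0],[1,3,0,0,0,0,0],[1,2,0,0,0,0,0],[1,0,0,0,0,0,0]]'
python3 -m creep '[[1,2,0,0,0,0,0],[1,1,0,0,0,0,0],[1,0,0,0,0,0,0]]'
```

```text
time_s: 17.23
ee_pos: [597.6, 197.5, 82.8]
ee_rot: [-180.0, -0.1, 13.4]
force: [-1.0, 1.1, 0.1]
gripper_width: 0.1
time_s: 17.6
ee_pos: [600.1, 198.1, 82.8]
ee_rot: [-180.0, -0.0, 13.4]
force: [-1.4, 0.5, 0.7]
gripper_width: 0.4
```

```bash
python3 -m creep '[[1,1,0,0,0,0,0],[1,0,0,0,0,0,0]]'
python3 -m creep '[[1,1,0,0,0,0,0],[1,0,0,0,0,0,0]]'
```

```text
time_s: 17.85
ee_pos: [601.0, 198.2, 82.7]
ee_rot: [-180.0, -0.0, 13.4]
force: [-2.3, -0.1, 1.2]
gripper_width: 0.6
time_s: 18.1
ee_pos: [602.0, 198.4, 82.7]
ee_rot: [180.0, -0.0, 13.4]
force: [-2.3, -0.0, 0.4]
gripper_width: 0.5
```

```bash
for i in 1; do python3 -m creep '[[1,1,0,0,0,0,0],[1,0,0,0,0,0,0]]'
python3 -m creep '[[1,1,0,0,0,0,0],[1,0,0,0,0,0,0]]'
python3 -m creep '[[1,1,0,0,0,0,0],[1,0,0,0,0,0,0]]'; done
```

```text
time_s: 18.35
ee_pos: [603.0, 198.6, 82.7]
ee_rot: [180.0, -0.0, 13.4]
force: [-2.2, 1.0, 0.9]
gripper_width: 0.3
time_s: 18.6
ee_pos: [603.5, 198.8, 82.7]
ee_rot: [180.0, 0.0, 13.4]
force: [-2.9, 0.9, 1.5]
gripper_width: 0.5
time_s: 18.85
ee_pos: [603.5, 198.8, 82.7]
ee_rot: [180.0, 0.2, 13.4]
force: [-5.5, -1.0, 2.6]
gripper_width: 0.4
```

```bash
python3 -m creep '[[1,1,0,0,0,0,0],[1,1,0,0,0,0,0],[1,0,0,0,0,0,0]]'
python3 -m creep '[[1,-8,0,0,0,0,0],[1,-25,0,0,0,0,0],[1,-30,0,0,0,0,0],[1,-30,0,0,0,0,0],[1,0,0,-40,0,0,0]]'
python3 -m creep '[[1,-40,0,-50,0,0,0],[1,-40,0,-40,0,0,0],[1,0,0,0,0,0,0],[1,0,0,0,0,0,0],[1,0,0,0,0,0,0]]'
python3 - <<'E'
from plan import *
plan([])
snap('scene','scene8');d=snap('top','top8')
cv2.imwrite('pics/p8.png',cv2.resize(cv2.imread('pics/scene8.png')[120:330,290:490],(571,600),interpolation=cv2.INTER_CUBIC))
E
```

```text
time_s: 19.23
ee_pos: [603.5, 198.8, 82.7]
ee_rot: [180.0, 0.4, 13.4]
force: [-9.9, -1.7, 7.0]
gripper_width: 0.4
time_s: 19.85
ee_pos: [512.1, 176.4, 120.1]
ee_rot: [179.9, 0.5, 13.4]
force: [0.2, 0.1, 0.7]
gripper_width: 0.8
time_s: 20.48
ee_pos: [439.9, 159.6, 210.1]
ee_rot: [180.0, 0.1, 13.4]
force: [-0.2, -0.1, -0.1]
gripper_width: 0.8
now 20.475 [439.9 159.6 210.1] [1.80e+02 1.00e-01 1.34e+01] [-0.21 -0.15 -0.07] 0.8
```

View pics/p8.png

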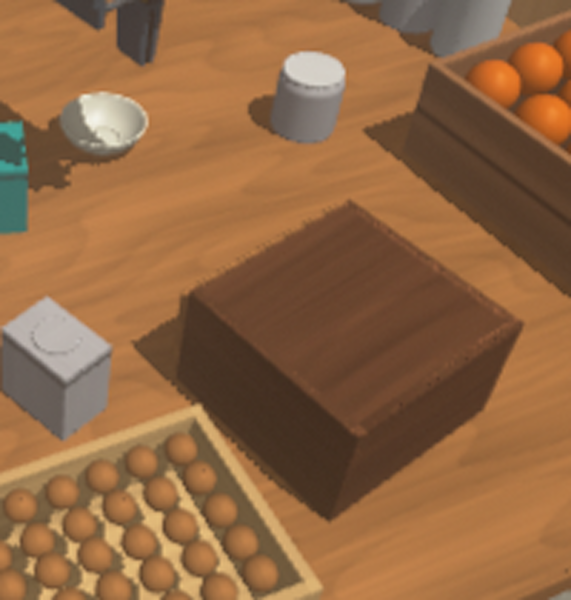

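View pics/top8.png

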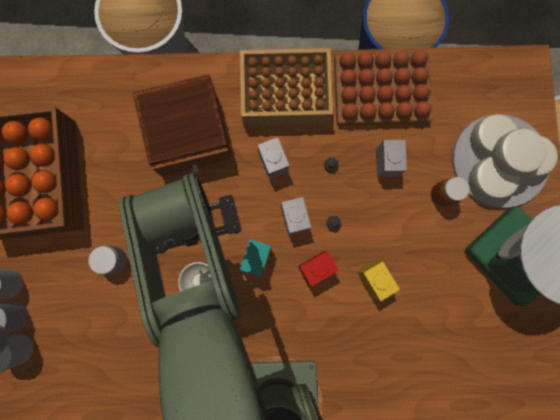

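The drawer is shut flush, with the panel at (190,300) in the crop. The three light canisters at top-view (274,156), (296,215) and (395,158) and all the bystanders are where they started.

```bash
python3 -c "
from h import *
print(job_done())"
```

```text
the job is handed in; nothing more can be done
None
```

The full canister is upright in the drawer, the drawer is shut, and the job is handed in at about 20.5 s of the 72 s allowed.

- **Finding the full one:** the first canister I lifted, at about (441, −306) mm, read about 5.4 N (0.55 kg), with near-zero readings when empty. That is inside the full range and well above the 3.4 N the others can weigh. I therefore left the other three untouched and did not weigh them for comparison.
- **Placing and closing:** I set it at the drawer_floor point while the drawer was about 141 mm out. A picture after release showed it standing upright. I then pushed the panel until it stopped moving at TCP x = 603.5 mm and the force rose from about 2 N to 10 N. That is within about 0.1 mm of the shut position I had calculated.
- **Last checks:** the final pictures show the drawer flush, and the other three canisters and the bystanders in view where they started. The arm hid most of the dish in the top view, but the scene view shows it in place. The gripper is clear, with force near zero. The canister cannot be seen once the drawer is shut, so its upright stance then is inferred from the gentle push.

No check failed or disagreed.

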